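# Clamp the glued edge binding of a brass plaque

## Task

The copper binding on the upright edge of the brass plaque has just been glued and must be clamped while it sets. Lift the spring clamp out of the tool tray by its nose and lay it flat on the green mat, let go, then take it again by its two handles, squeeze them to open the jaws, and clip it level over the middle of the copper binding so that one jaw presses on each face. Set the clamp down gently, do not drop it, and leave everything else where it is.

Things in the scene. Friction and masses are not known exactly. Their poses are not given: they have to be found in the camera images.
- clamp: steel spring clamp like a big clothes-peg, 119 mm long, 28 mm high lying flat, 110 g. Two mirror-image arms on a pivot pin; this body is the +y arm with the pin. Origin on the pivot axis at the underside; +x to the nose, z along the pivot. Closed, it is symmetric about its xz plane. Starts closed, flat in one of the two tray bays, nose to the tray's +x end
- clamp_nose (a point): on the closed clamp's mid-plane, 32 mm ahead of the pivot, 14 mm above the underside: the nose (0 to 48 mm ahead of the pivot) has flat parallel outer faces 24 mm apart; gripping it here keeps the clamp shut
- clamp_grip (a point): on the closed clamp's mid-plane, 52 mm behind the pivot, 14 mm above the underside, between the handles with black grips (40 to 69 mm behind). Over the outside they are 56 mm apart here, 66 mm at the rear end. Squeezed to 38 mm here the jaw pads stand about 17 mm apart and the handles are nearly parallel; it takes about 10 N to start, 19 N fully open
- clamp_arm (a joint): opening of the clamp, the angle between its arms in rad: 0 closed, 0.5 fully open, sprung shut; about 0.17 clipped on the 9 mm binding. Squeezed evenly, each arm turns by half of it (clamp clockwise seen from above). The throat behind the pads is free from 9 to 34 mm ahead of the pivot. Held only by the top edge of its handles, its nose sags
- clamp_jaw_a (a point): centre of the inner face of the +y arm's rubber jaw pad (pad 14 mm long, 26 mm high), 41 mm ahead of the pivot, 14 mm above the clamp's underside
- clamp_jaw_b (a point): the same on the other arm; closed, the two are 2.4 mm apart, and the point midway between them lies between the jaws
- stand: fixed brass plaque with flower of bosses, 5 mm thick, 170 mm long, upright in a dark wooden base; top 105 mm, underside 20 mm above the table. Origin on the table below its free upright edge, which faces -x; the plaque runs to +x, faces look to +-y. The base (90 mm wide, 24 mm high) begins 40 mm behind the edge, which overhangs freely. May stand left or right of the mat
- patch (a point): on the free upright edge of the plaque, at mid-thickness and mid-height (62 mm above the table) of the copper binding folded over it: 9 mm thick over both faces, 52 mm high, reaching 32 mm from the edge to +x; axes as the stand's
- tray: fixed light wooden tool tray, 154 (x) by 172 (y) mm, 32 mm high, floor and walls 4 mm thick; a wall along x at its middle makes two bays 80 mm wide, 146 mm long, one with the clamp, one with a brush. In the bay there is room for fingers beside the clamp's nose, not outside its handles. Origin at the middle of its underside
- mat: olive green work mat flat on the table (1 mm), 240 mm (x) by 140 mm (y), between tray and plaque, clear of things; origin at its middle
- brush: bystander: wooden brush with brass bristles, 110 mm long, 26 mm high, lying in the other tray bay
- disc: bystander: flat old brass disc with a hole, 60 mm across, 6 mm thick, beyond the mat
- flask: bystander: pewter flask, 68 mm across, 70 mm high, beyond the mat
- tap: bystander: old brass tap, 50 mm high, on the right nearer the robot
- bowl: bystander: brass bowl, 110 mm across, 40 mm high, on the left nearer the robot
- jar: bystander: white jar, 60 mm across, 55 mm high, beyond the flask
- ruler: bystander: steel ruler, 260 by 30 by 3 mm, lying lengthwise along the left side
There are look-alikes about, which are no part of the job. Leave any purple look-alike of the stand alone.

How it is judged:
By the outcome, as a careful person would: the job done as asked, in the order asked, and still so for the second after the job is handed in, with the robot touching nothing.
It also fails if it takes over 54 s, if anything falls off the work surface, if the arm or the gripper's body presses on something with over 40 N, if the wrist force passes 120 N, or if a joint passes its speed limit or range.

## Robot

A 7-joint arm with a two-finger parallel gripper is mounted at the origin on the work surface. World frame = base frame: x ahead of the robot, y to its left, z up, the work surface at z = 0. Lengths are in m, angles in rad, forces in N, time in s.
With the tool pointing down it reaches from about 0.425 to 0.925 m from the base axis. Payload 6.8 kg.
Tool frame: the origin (TCP) lies on the front face of the gripper's body, between the roots of the fingers; the fingertips stand 73 mm ahead of it and the grasp point (between the pads) lies r.pinch_z ahead of it (r.pinch_z is the distance from the TCP to the grasp point, in m); z points along the fingers, y is the direction in which the jaws open and shut (so a half turn about z gives the same grasp; the last joint's range is limited). The gripper opens to 85 mm and grips with 20 to 120 N. Pads are 22 mm wide; open, the fingers measure 114 mm over their backs; the gripper's body (76 mm by 85 mm) begins 54 mm behind the grasp point. The pads swing forward as they close: fully open they stand 13 mm farther back than shut.
Start: joints at [-1.256, 0.477, 0.022, 1.555, -0.011, 1.109, -0.083], TCP at [0.277, 0.616, 0.304] pointing down, gripper open.
Joint ranges: [-2.96, 2.96], [-0.34, 2.1], [-1.41, 1.46], [0.24, 2.44], [-1.37, 4.51], [0.17, 1.92], [-2.96, 2.96]. Speed limits (rad/s): [2.39, 2.39, 3.14, 3.14, 3.14, 3.14, 3.14].

## Interface

Orientations are given as a rotation vector (axis times angle).
In Python, from bench import readout, grab_frame, r, search_frame, masks_of, tip_of gives the robot as it stands.
- The arm moves only by the tool step_arm, never from a script. Its argument "commands" is a list of rows, each a list of 7 numbers: the shift along the tool's x, y, z as a fraction of full scale, then the turn, a rotation vector about the tool's x, y, z as a fraction of full scale, then the gripper's target within -1 to 1 (shut at 1, half-way at 0, fully open at -1). In form: [[tx, ty, tz, ax, ay, az, hand], ...]. A call has exactly 10 rows; each row is the pose to reach, as a shift and turn from the pose measured when the call began, along the tool's axes at that moment, turning the shorter way round; what a row does not reach only later rows make up. Full scale, the value 1, is 500 mm for a shift and 360 degrees for a turn. A row lasts 1/8 s, in which the tool goes at most 62.5 mm and 10.7 degrees, less where a joint would pass 70% of its speed; a pose out of reach is approached as far as the arm can. A call with a number of a shift or a turn outside -1 to 1 is refused whole. A call with a gripper value outside its range is refused whole. The fingers move at their own pace and stop on an object; "newtons" is the grip in N (left out, the last holds). Time passes only in rows, so rows that repeat a pose let the fingers close, or fill a call up. It gives the time, the measured TCP pose, the force and the opening at its end, in the units of the state.
- readout.get_obs(): the state, without advancing time (a new reading comes with each control period).
- grab_frame(name): name is "scene" or "top" or "wrist"; returns a dict with "img" (420x560x3 uint8, red, green, blue), "K" (3x3 intrinsics, pixels), "world_to_cam" (4x4, takes a point from world to camera coordinates). Camera axes: x right, y down, z forward; pixel columns grow to the right and rows downward; lengths in m; the calibration is good to about 2 mm. A picture is of the moment at which its call begins. There is no depth.
- r.hand_in(): hands the job in, once; it reports no verdict.
Trained networks look in a picture, given as the dict that the camera call returned (one of the last four; its "shot" number tells which), for a name from the list of things; names that differ only in an ending like _2 or _b are one class to them, and where a whole thing is asked for, a point or a joint stands for the part that bears it (a point fixed in the world has none). Each returns a list of dicts, best first, with "p" (0 to 1); they miss things now and then, are a little off and sometimes report something else, mostly with a low value. They report only what shows in the picture. A call takes as long as a camera call. They do not tell look-alikes from the thing itself.
- search_frame(thing, picture): "extent" ([centre column, centre row, width, height] in pixels, round what is visible of it).
- masks_of(thing, picture): "pixels" (420x560 bool, what is visible of it) and "extent" ([centre column, centre row, width, height] in pixels, round what is visible of it).
- tip_of(thing, picture): "point" ([column, row] in pixels: a listed point, or the origin of a listed thing).
The state is a dict: "clock": time; "joints": joint angles; "qvel": joint speeds; "tau": joint torques, N m; "tcp_pos": TCP position; "orientation": TCP orientation; "contact_force": force on the tool from outside, world axes, zero at the start; "moment": the same for the moment, N m; "grip_width": finger opening in m.
Only numpy, scipy, OpenCV 4.12 (cv2) and the standard library are available. Lean on these libraries where they do the work, as an engineer would, in place of code of your own. Each camera call takes 0.05 s, during which the arm holds its last target. There are 200 camera calls.

## Working session

There is one attempt and no reset: what is moved stays moved. The work goes in short steps, Python scripts to look and compute and a tool call to move; the robot and the scene stay as the last step left them, time stands still between calls to the robot, and variables do not carry over. Pictures are saved under pics/ and viewed, about 8 in all and at most 12, crops included, and the job is handed in when it is done.

Besides the shell and the picture viewer there is one more tool, called in YAML: its name, and indented under it one key for each argument. step_arm: Moves the arm, as the interface text tells. Its arguments: {"type":"object","properties":{"commands":{"type":"array"},"newtons":{"type":"number"}},"required":["commands"]}

```bash
mkdir -p pics; ls
cat > h.py <<'E'
import numpy as np, cv2
from scipy.spatial.transform import Rotation as R
from bench import readout, grab_frame, r, search_frame, masks_of, tip_of
def proj(f,P):
    P=np.atleast_2d(P); c=(f["world_to_cam"]@np.c_[P,np.ones(len(P))].T)[:3]
    u=f["K"]@c; return (u[:2]/u[2]).T
def ray(f,uv):
    W=np.linalg.inv(f["world_to_cam"]); d=W[:3,:3]@np.linalg.inv(f["K"])@np.array([uv[0],uv[1],1.]); return W[:3,3],d
def atz(f,uv,z):
    o,d=ray(f,uv); return o+d*(z-o[2])/d[2]
def save(f,n,crop=None,s=1):
    im=f["img"][...,::-1]
    if crop: a,b,c,d=crop; im=im[b:d,a:c]
    cv2.imwrite(f"pics/{n}.png",cv2.resize(im,None,fx=s,fy=s,interpolation=cv2.INTER_CUBIC))
E
python3 - <<'E'
from h import *
print(r.pinch_z, readout.get_obs())
a=grab_frame("top");b=grab_frame("scene")
cv2.imwrite("pics/a.png",cv2.resize(np.vstack([a["img"],b["img"]])[...,::-1],None,fx=.714,fy=.714))
for n,f in(("top",a),("scene",b)):
  print(n, np.linalg.inv(f["world_to_cam"])[:3,3])
  for t in["clamp_nose","clamp_grip","clamp_jaw_a","clamp","stand","patch","tray","mat","brush"]:
    for q in tip_of(t,f)[:3]:print(t,"tip",np.round(q["point"],1),round(q["p"],2),atz(f,q["point"],{"clamp_nose":.018,"clamp_grip":.018,"clamp_jaw_a":.018,"clamp":.004,"patch":.062}.get(t,0)).round(3))
  for t in["clamp","stand"]:
    for q in search_frame(t,f)[:3]:print(t,"ext",np.round(q["extent"]),round(q["p"],2))
E
```

```text
pics
0.0539 {'clock': 0.0, 'joints': array([-1.25608964,  0.47780923,  0.02233213,  1.5564418 , -0.01148397,
        1.10928321, -0.08313719]), 'qvel': array([-2.44475035e-03,  4.75915137e-04,  2.53675463e-05, -2.14952138e-04,
       -6.07755355e-04,  3.02182211e-05, -7.95046670e-04]), 'tau': array([-5.98123770e-04, -5.96440315e+01,  1.60748418e+00, -2.81208247e+01,
        1.24620635e-02,  9.02533997e-03, -7.05655950e-06]), 'tcp_pos': array([0.27678502, 0.615147  , 0.3029234 ]), 'orientation': array([-6.59159833e-01, -3.07141948e+00,  2.82393857e-03]), 'contact_force': array([-0.92646635,  0.11842586, -0.07724026]), 'moment': array([0.01071388, 0.02008663, 0.02541207]), 'grip_width': 0.08564261549498506}
top [0.41924898 0.03011133 1.19977573]
clamp_nose tip [404.  201.4] 0.65 [ 0.591 -0.267  0.018]
clamp_grip tip [403.7 230.1] 0.72 [ 0.514 -0.266  0.018]
clamp_jaw_a tip [398.4 200.1] 0.9 [ 0.594 -0.252  0.018]
clamp_jaw_a tip [402.7 197.7] 0.74 [ 0.601 -0.264  0.018]
clamp tip [405.2 215.4] 0.71 [ 0.555 -0.274  0.004]
clamp tip [221.5 201. ] 0.27 [0.582 0.224 0.004]
stand tip [223.7
[... 946 characters left out ...]
73.7] 0.54 [0.334 0.376 0.004]
clamp tip [264.4 227.9] 0.51 [ 0.523 -0.003  0.004]
stand tip [332.2 221.2] 0.77 [0.563 0.225 0.   ]
stand tip [199.7 277.8] 0.59 [ 0.664 -0.257  0.   ]
patch tip [203.7 265.7] 0.77 [ 0.679 -0.244  0.062]
patch tip [330.2 211.4] 0.69 [0.579 0.205 0.062]
patch tip [129.4 229.4] 0.44 [ 0.451 -0.421  0.062]
tray tip [188.1 259.7] 0.65 [ 0.579 -0.272  0.   ]
tray tip [197.8 247.8] 0.62 [ 0.538 -0.231  0.   ]
mat tip [267.9 229.7] 0.73 [0.531 0.006 0.   ]
brush tip [212.7 243.8] 0.45 [ 0.536 -0.182  0.   ]
brush tip [189.7 261.3] 0.15 [ 0.587 -0.269  0.   ]
clamp ext [183. 249.  23.  28.] 0.71
stand ext [208. 293.  38.  75.] 0.91
stand ext [350. 230.  48.  69.] 0.75
```

View pics/a.png

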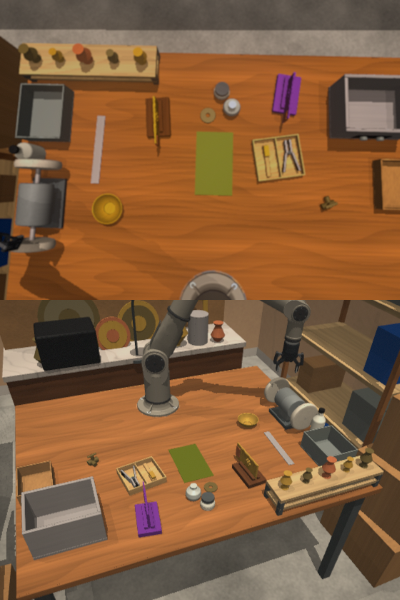

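Run:
```python
from h import *
a=grab_frame("top")
c1=cv2.resize(a["img"][90:270,190:290],(400,720)[::1],interpolation=2);c2=cv2.resize(a["img"][90:270,345:445],(400,720),interpolation=2)
cv2.imwrite("pics/b.png",cv2.resize(np.hstack([c1,c2])[...,::-1],(660,594)))
o=readout.get_obs();M=R.from_rotvec(o["orientation"]).as_matrix();print(M.round(3))
w=grab_frame("wrist");T=np.linalg.inv(w["world_to_cam"]);print("cam in tool",M.T@(T[:3,3]-o["tcp_pos"]),(M.T@T[:3,:3]).round(2),w["K"])
```

```text
[[-0.912  0.41  -0.   ]
 [ 0.41   0.912  0.   ]
 [ 0.     0.    -1.   ]]
cam in tool [ 0.06852443 -0.00023725 -0.0699653 ] [[ 0.   -0.96 -0.27]
 [ 1.    0.    0.  ]
 [-0.   -0.27  0.96]] [[370.30184117   0.         280.48757974]
 [  0.         370.30184117 207.6938659 ]
 [  0.           0.           1.        ]]
```

View pics/b.png

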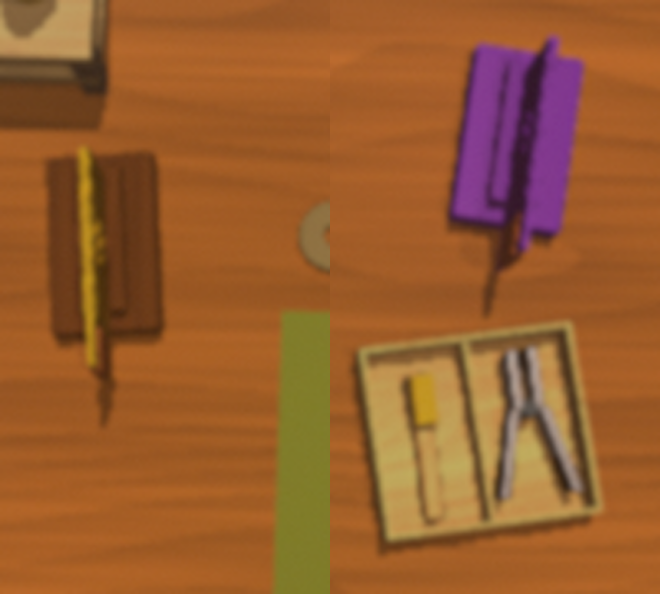

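Brass plaque on brown base, free edge at top px ≈(218,200), is the true stand. The purple one at ≈(400,137) is the look-alike and stays alone. The clamp is in the right bay: nose (403,199), pivot (405,214). The brush is in the left bay.

step_arm:
  commands:
    - [-0.75, -0.58, 0, 0, 0, 0.2, -1]
    - [-0.75, -0.58, 0, 0, 0, 0.2, -1]
    - [-0.75, -0.58, 0, 0, 0, 0.2, -1]
    - [-0.75, -0.58, 0, 0, 0, 0.2, -1]
    - [-0.75, -0.58, 0, 0, 0, 0.2, -1]
    - [-0.75, -0.58, 0, 0, 0, 0.2, -1]
    - [-0.75, -0.58, 0, 0, 0, 0.2, -1]
    - [-0.75, -0.58, 0, 0, 0, 0.2, -1]
    - [-0.75, -0.58, 0, 0, 0, 0.2, -1]
    - [-0.75, -0.58, 0, 0, 0, 0.2, -1]

```text
clock: 2.55
tcp_pos: [0.4996, 0.1981, 0.3039]
orientation: [-2.337, -2.098, -0.0]
contact_force: [-0.4, 0.7, 0.5]
grip_width: 0.0854
```

step_arm:
  commands:
    - [-0.88, 0.25, 0, 0, 0, 0.21, 0]
    - [-0.88, 0.25, 0, 0, 0, 0.21, 0]
    - [-0.88, 0.25, 0, 0, 0, 0.21, 0]
    - [-0.88, 0.25, 0, 0, 0, 0.21, 0]
    - [-0.88, 0.25, 0, 0, 0, 0.21, 0]
    - [-0.88, 0.25, 0, 0, 0, 0.21, 0]
    - [-0.88, 0.25, 0, 0, 0, 0.21, 0]
    - [-0.88, 0.25, 0, 0, 0, 0.21, 0]
    - [-0.88, 0.25, 0, 0, 0, 0.21, 0]
    - [-0.88, 0.25, 0, 0, 0, 0.21, 0]

```text
clock: 3.8
tcp_pos: [0.5773, -0.2501, 0.3031]
orientation: [-3.131, -0.231, 0.001]
contact_force: [-0.4, 0.4, -0.7]
grip_width: 0.0426
```

```bash
cat >> h.py <<'E'
def goal(P,yaw_deg):
    """fractions to bring the grasp point to P with tool x at yaw_deg, tool down"""
    o=readout.get_obs();M=R.from_rotvec(o["orientation"]).as_matrix()
    c,s=np.cos(np.radians(yaw_deg)),np.sin(np.radians(yaw_deg))
    D=np.array([[c,s,0],[s,-c,0],[0,0,-1.]])
    t=np.array(P)-D[:,2]*r.pinch_z
    print("now",(o["tcp_pos"]+M[:,2]*r.pinch_z).round(4),"yaw",np.degrees(np.arctan2(M[1,0],M[0,0])).round(1),"w",round(o["grip_width"],4),"F",o["contact_force"].round(1),"t",o["clock"])
    print("row",(M.T@(t-o["tcp_pos"])/.5).round(4),(R.from_matrix(M.T@D).as_rotvec()/2/np.pi).round(4))
E
python3 - <<'E'
from h import *
w=grab_frame("wrist");save(w,"c")
Z={"clamp_nose":.018,"clamp_grip":.018,"clamp_jaw_a":.018,"clamp":.004,"tray":0}
for t in Z:
  for q in tip_of(t,w)[:3]:print(t,np.round(q["point"],1),round(q["p"],2),atz(w,q["point"],Z[t]).round(4))
goal([.58,-.27,.15],8)
E
```

```text
clamp_nose [298.7 168.9] 0.84 [ 0.5873 -0.266   0.018 ]
clamp_jaw_a [300.5 160.2] 0.94 [ 0.5959 -0.2663  0.018 ]
clamp_jaw_a [301.  158.1] 0.85 [ 0.5979 -0.2665  0.018 ]
clamp_jaw_a [217.6 201.4] 0.67 [ 0.5433 -0.1916  0.018 ]
clamp [295.5 195.9] 0.87 [ 0.5569 -0.2682  0.004 ]
clamp [302.1 158.2] 0.26 [ 0.5961 -0.2686  0.004 ]
tray [255.8 205.1] 0.95 [ 0.54  -0.229  0.   ]
now [ 0.5768 -0.2517  0.2498] yaw 8.3 w 0.0426 F [ 0.2 -0.3 -0.3] t 4.1
row [0.0011 0.0373 0.1996] [-0.0002 -0.      0.0009]
```

View pics/c.png

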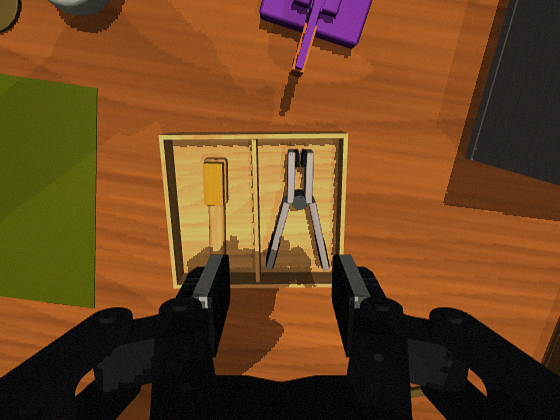

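Run:
```python
from h import *
w=grab_frame("wrist")
m=masks_of("clamp",w)[0]["pixels"];print(m.sum())
p=np.array([atz(w,(c,r_),.031)[:2] for r_,c in np.argwhere(m)])
# width profile along rows: midline from left/right extremes
for y in range(150,272,10):
  c=np.flatnonzero(m[y]); 
  if len(c): print(y,c.min(),c.max(),atz(w,((c.min()+c.max())/2,y),.025).round(4))
```

```text
2595
150 286 310 [ 0.6056 -0.2641  0.025 ]
160 285 311 [ 0.5963 -0.2655  0.025 ]
170 284 310 [ 0.5867 -0.2661  0.025 ]
180 285 311 [ 0.5773 -0.2686  0.025 ]
190 285 311 [ 0.5676 -0.2701  0.025 ]
200 279 313 [ 0.5575 -0.2698  0.025 ]
210 277 315 [ 0.5475 -0.2713  0.025 ]
220 274 316 [ 0.5372 -0.272   0.025 ]
230 271 319 [ 0.5269 -0.2736  0.025 ]
240 268 322 [ 0.5164 -0.2752  0.025 ]
250 266 324 [ 0.5057 -0.2769  0.025 ]
260 264 326 [ 0.4949 -0.2786  0.025 ]
```

step_arm:
  commands:
    - [0.018, 0.031, 0.1, 0, 0, 0.0014, 0]
    - [0.018, 0.031, 0.22, 0, 0, 0.0014, 0]
    - [0.018, 0.031, 0.32, 0, 0, 0.0014, 0]
    - [0.018, 0.031, 0.38, 0, 0, 0.0014, 0]
    - [0.018, 0.031, 0.38, 0, 0, 0.0014, 0]
    - [0.018, 0.031, 0.4, 0, 0, 0.0014, 0]
    - [0.018, 0.031, 0.42, 0, 0, 0.0014, 0]
    - [0.018, 0.031, 0.44, 0, 0, 0.0014, 0]
    - [0.018, 0.031, 0.4476, 0, 0, 0.0014, 0]
    - [0.018, 0.031, 0.4476, 0, 0, 0.0014, 0]
  newtons: 40

```text
clock: 5.45
tcp_pos: [0.5877, -0.2661, 0.0797]
orientation: [-3.133, -0.213, 0.001]
contact_force: [0.1, -0.2, -0.4]
grip_width: 0.0426
```

Run:
```python
from h import *
w=grab_frame("wrist");save(w,"d")
goal([.588,-.2655,.026],7.8)
```

```text
now [ 0.5878 -0.2661  0.0261] yaw 7.8 w 0.0429 F [-0.4 -0.5 -0.4] t 5.5
row [ 0.0006 -0.0013  0.0001] [-0.0001 -0.     -0.0001]
```

View pics/d.png

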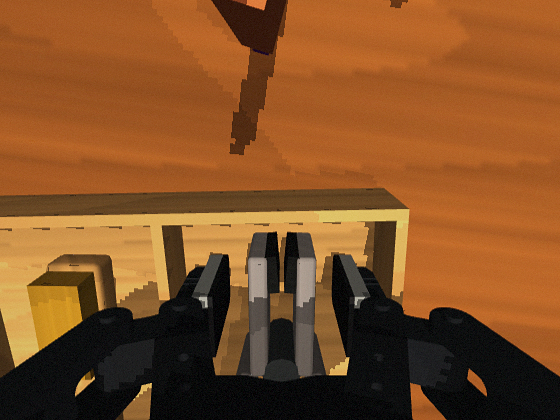

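step_arm:
  commands:
    - [0, 0, 0, 0, 0, 0, 1]
    - [0, 0, 0, 0, 0, 0, 1]
    - [0, 0, 0, 0, 0, 0, 1]
    - [0, 0, 0, 0, 0, 0, 1]
    - [0, 0, -0.02, 0, 0, 0, 1]
    - [0, 0, -0.06, 0, 0, 0, 1]
    - [0, 0, -0.12, 0, 0, 0, 1]
    - [0, 0, -0.16, 0, 0, 0, 1]
    - [0, 0, -0.16, 0, 0, 0, 1]
    - [0, 0, -0.16, 0, 0, 0, 1]
  newtons: 40

```text
clock: 6.75
tcp_pos: [0.5875, -0.2657, 0.1593]
orientation: [-3.133, -0.213, 0.001]
contact_force: [-0.1, 1.3, -0.8]
grip_width: 0.0233
```

Run:
```python
from h import *
w=grab_frame("wrist")
goal([.565,.01,.09],0)
for t,z in(("clamp_nose",.09),("clamp",.07)):
  for q in masks_of(t,w)[:2]:print(t,np.round(q["extent"]),round(q["p"],2))
a=grab_frame("top")
for q in masks_of("mat",a)[:1]:
  c=cv2.minAreaRect(np.argwhere(q["pixels"])[:,::-1].astype(np.float32));print(c,[atz(a,p,0.001)[:2].round(3) for p in cv2.boxPoints(c)],atz(a,c[0],0.001).round(3))
# stand: brass top edge and copper
m=masks_of("stand",a)
for q in m[:2]:
  print(q["p"],np.round(q["extent"]))
```

```text
now [ 0.5872 -0.2656  0.1051] yaw 7.8 w 0.0224 F [-0.3  0.2 -0.6] t 6.8
row [ 0.0304 -0.5523  0.0311] [-0.0003  0.0002  0.0216]
clamp_nose [281. 308.  90. 150.] 0.58
clamp [280. 305.  86. 147.] 0.88
((299.0, 229.0), (88.0, 52.0), 90.0) [array([0.63 , 0.086]), array([ 0.634, -0.056]), array([ 0.396, -0.06 ]), array([0.392, 0.079])] [0.512 0.012 0.001]
0.79 [222. 170.  37.  71.]
0.66 [402. 135.  35.  69.]
```

step_arm:
  commands:
    - [0.03, -0.55, 0, 0, 0, 0.0216, 1]
    - [0.03, -0.55, 0, 0, 0, 0.0216, 1]
    - [0.03, -0.55, 0, 0, 0, 0.0216, 1]
    - [0.03, -0.55, 0, 0, 0, 0.0216, 1]
    - [0.03, -0.55, 0, 0, 0, 0.0216, 1]
    - [0.03, -0.55, 0, 0, 0, 0.0216, 1]
    - [0.03, -0.55, 0.06, 0, 0, 0.0216, 1]
    - [0.03, -0.55, 0.1, 0, 0, 0.0216, 1]
    - [0.03, -0.55, 0.12, 0, 0, 0.0216, 1]
    - [0.03, -0.55, 0.12, 0, 0, 0.0216, 1]

```text
clock: 8.3
tcp_pos: [0.565, 0.0076, 0.0991]
orientation: [-3.141, 0.002, 0.003]
contact_force: [-0.0, -0.0, -0.7]
grip_width: 0.0229
```

Run:
```python
from h import *
goal([.565,.012,.024],0)
s=grab_frame("scene");save(s,"e",(220,190,360,260),5)
```

```text
now [0.5649 0.0076 0.0452] yaw -0.1 w 0.0229 F [-0.  -0.  -0.7] t 8.3
row [ 0.     -0.0089  0.0424] [-0.0001  0.0003 -0.0002]
```

View pics/e.png

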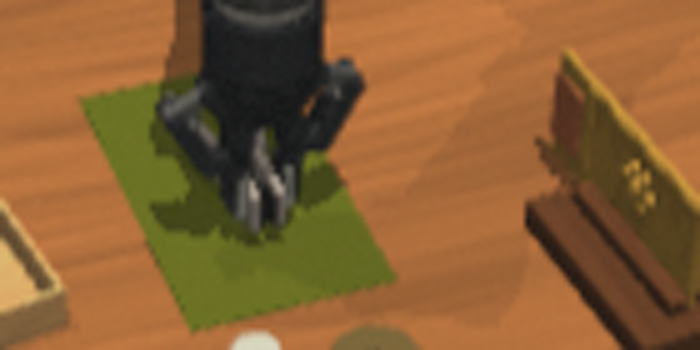

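step_arm:
  commands:
    - [0, -0.008, 0.01, 0, 0, 0, 1]
    - [0, -0.008, 0.02, 0, 0, 0, 1]
    - [0, -0.008, 0.028, 0, 0, 0, 1]
    - [0, -0.008, 0.034, 0, 0, 0, 1]
    - [0, -0.008, 0.037, 0, 0, 0, 1]
    - [0, -0.008, 0.039, 0, 0, 0, 1]
    - [0, -0.008, 0.041, 0, 0, 0, 1]
    - [0, -0.008, 0.042, 0, 0, 0, 1]
    - [0, -0.008, 0.043, 0, 0, 0, 1]
    - [0, -0.008, 0.043, 0, 0, 0, 1]

```text
clock: 9.6
tcp_pos: [0.5654, 0.0117, 0.0782]
orientation: [-3.141, 0.002, 0.002]
contact_force: [-1.0, -0.8, -1.2]
grip_width: 0.0225
```

step_arm:
  commands:
    - [0, 0, 0.001, 0, 0, 0, 1]
    - [0, 0, 0.002, 0, 0, 0, 1]
    - [0, 0, 0.003, 0, 0, 0, 1]
    - [0, 0, 0.003, 0, 0, 0, 1]
    - [0, 0, 0.003, 0, 0, 0, 1]
    - [0, 0, 0.003, 0, 0, 0, 0.3]
    - [0, 0, 0.003, 0, 0, 0, 0.15]
    - [0, 0, 0.003, 0, 0, 0, 0.1]
    - [0, 0, 0.003, 0, 0, 0, 0.1]
    - [0, 0, 0.003, 0, 0, 0, 0.1]

```text
clock: 10.85
tcp_pos: [0.5654, 0.0117, 0.0767]
orientation: [-3.141, 0.002, 0.002]
contact_force: [0.3, 0.2, 0.5]
grip_width: 0.0382
```

Run:
```python
from h import *
goal([.565,.012,.10],0)
```

```text
now [0.5653 0.0118 0.0228] yaw -0.1 w 0.0382 F [0.3 0.2 0.5] t 10.85
row [-0.0009 -0.0006 -0.1544] [-0.0001  0.0002 -0.0002]
```

step_arm:
  commands:
    - [0, 0, -0.03, 0, 0, 0, 0.1]
    - [0, 0, -0.12, 0, 0, 0, 0.1]
    - [0, 0, -0.24, 0, 0, 0, 0]
    - [0, -0.1, -0.36, 0, 0, 0, -1]
    - [0, -0.2, -0.45, 0, 0, 0, -1]
    - [0, -0.2, -0.45, 0, 0, 0, -1]
    - [0, -0.2, -0.45, 0, 0, 0, -1]
    - [0, -0.2, -0.45, 0, 0, 0, -1]
    - [0, -0.2, -0.45, 0, 0, 0, -1]
    - [0, -0.2, -0.45, 0, 0, 0, -1]

```text
clock: 12.1
tcp_pos: [0.5655, 0.1104, 0.3011]
orientation: [3.141, -0.005, -0.004]
contact_force: [0.5, -0.4, 0.9]
grip_width: 0.085
```

Run:
```python
from h import *
w=grab_frame("wrist");save(w,"f")
Z={"clamp_nose":.015,"clamp_grip":.015,"clamp_jaw_a":.015,"clamp":.001,"stand":0,"patch":.062}
for t in Z:
  for q in tip_of(t,w)[:2]:print(t,np.round(q["point"],1),round(q["p"],2),atz(w,q["point"],Z[t]).round(4))
m=masks_of("clamp",w)[0]["pixels"]
pts=[]
for y in range(100,400,10):
  c=np.flatnonzero(m[y])
  if len(c)>5: P=atz(w,((c.min()+c.max())/2,y),.022); pts.append(P); print(y,c.min(),c.max(),P.round(4))
goal([.478,.012,.1],0)
```

```text
clamp_nose [378.5 175.5] 0.83 [0.5656 0.0145 0.015 ]
clamp_grip [156.3 186.7] 0.43 [0.5551 0.2322 0.015 ]
clamp_jaw_a [384.9 167.1] 0.63 [0.5738 0.0088 0.015 ]
clamp_jaw_a [384.1 167.7] 0.62 [0.5733 0.0096 0.015 ]
clamp [375.  202.8] 0.81 [0.5342 0.0124 0.001 ]
stand [176.1 169.8] 0.86 [0.5692 0.2157 0.    ]
patch [158.2 185.3] 0.72 [0.5668 0.2143 0.062 ]
160 367 398 [0.5818 0.0136 0.022 ]
170 367 398 [0.5723 0.0129 0.022 ]
180 365 397 [0.5626 0.0137 0.022 ]
190 365 396 [0.5527 0.0134 0.022 ]
200 364 395 [0.5427 0.0137 0.022 ]
210 358 398 [0.5326 0.0145 0.022 ]
220 355 400 [0.5223 0.0142 0.022 ]
230 352 401 [0.5118 0.0145 0.022 ]
240 349 403 [0.5012 0.0143 0.022 ]
250 345 405 [0.4904 0.0146 0.022 ]
260 342 407 [0.4794 0.0144 0.022 ]
270 345 354 [0.4684 0.0394 0.022 ]
now [0.5657 0.1116 0.2479] yaw -0.1 w 0.0855 F [-0.3  0.1 -0.5] t 12.5
row [-0.175   0.1996  0.2958] [-0.0001  0.0002 -0.0002]
```

View pics/f.png

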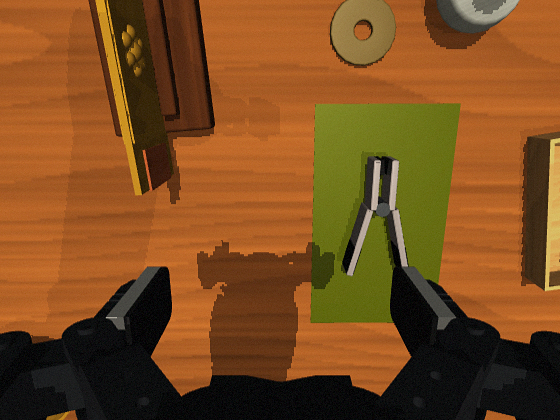

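Run:
```python
from h import *
w=grab_frame("wrist");im=w["img"]
h=cv2.cvtColor(im,cv2.COLOR_RGB2HSV)
m=(h[...,0]>17)&(h[...,0]<32)&(h[...,1]>130)&(h[...,2]>120); m[:,200:]=0
for y in range(5,200,15):
  c=np.flatnonzero(m[y])
  if len(c): 
    k=np.split(c,np.flatnonzero(np.diff(c)>2)+1)[0]
    print(y,k.min(),k.max(),atz(w,(k.min(),y),.105)[:2].round(4),atz(w,(k.max()+1,y),.105)[:2].round(4))
save(w,"g",(80,80,220,220),5)
```

```text
5 100 107 [0.6959 0.2283] [0.6959 0.2231]
20 103 114 [0.687  0.2275] [0.687  0.2196]
35 105 116 [0.678  0.2273] [0.678  0.2194]
50 108 119 [0.6688 0.2265] [0.6688 0.2185]
65 111 122 [0.6594 0.2257] [0.6594 0.2176]
80 114 125 [0.6498 0.2249] [0.6498 0.2167]
95 117 128 [0.64  0.224] [0.64   0.2158]
110 120 131 [0.63   0.2232] [0.63   0.2148]
125 123 133 [0.6198 0.2223] [0.6198 0.2145]
140 126 136 [0.6094 0.2213] [0.6094 0.2135]
155 130 136 [0.5987 0.2197] [0.5987 0.2147]
170 133 139 [0.5878 0.2187] [0.5878 0.2136]
185 136 142 [0.5767 0.2178] [0.5766 0.2126]
```

View pics/g.png

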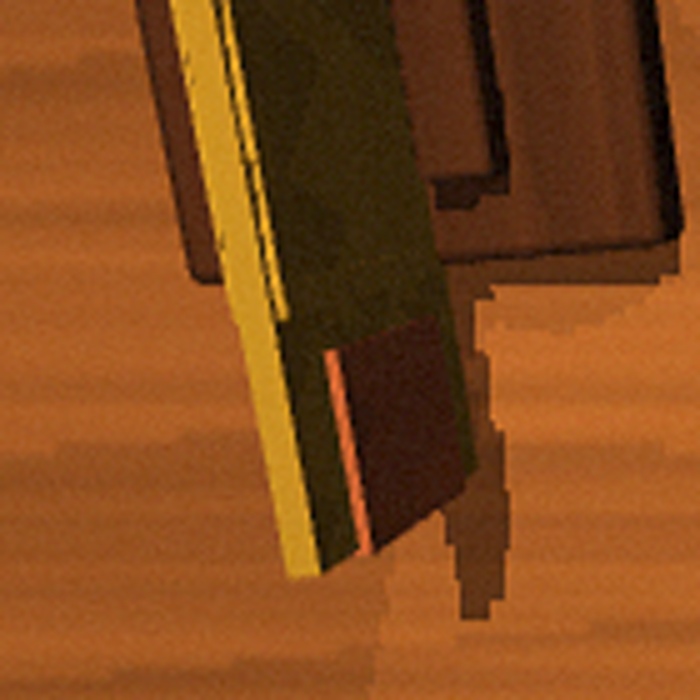

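step_arm:
  commands:
    - [-0.08, 0.1, 0.05, 0, 0, 0, -1]
    - [-0.169, 0.198, 0.15, 0, 0, 0, -1]
    - [-0.169, 0.198, 0.25, 0, 0, 0, -1]
    - [-0.169, 0.198, 0.32, 0, 0, 0, -1]
    - [-0.169, 0.198, 0.36, 0, 0, 0, -1]
    - [-0.169, 0.198, 0.38, 0, 0, 0, -1]
    - [-0.169, 0.198, 0.41, 0, 0, 0, -1]
    - [-0.169, 0.198, 0.44, 0, 0, 0, -1]
    - [-0.169, 0.198, 0.452, 0, 0, 0, -1]
    - [-0.169, 0.198, 0.452, 0, 0, 0, -1]

```text
clock: 13.8
tcp_pos: [0.4808, 0.0128, 0.0756]
orientation: [-3.141, 0.002, 0.002]
contact_force: [-0.4, -0.5, -0.1]
grip_width: 0.085
```

Run:
```python
from h import *
goal([.481,.0125,.0215],0)
w=grab_frame("wrist");save(w,"i")
```

```text
now [0.4808 0.0129 0.0217] yaw -0.1 w 0.085 F [-0.4 -0.5 -0.1] t 13.8
row [0.0003 0.0007 0.0003] [-0.0001  0.0002 -0.0002]
```

View pics/i.png

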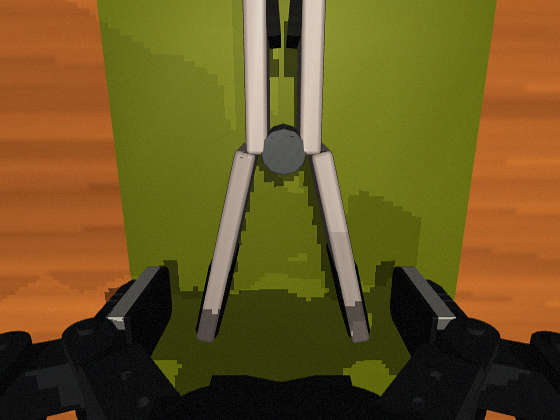

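step_arm:
  commands:
    - [0, 0, 0, 0, 0, 0, -0.3]
    - [0, 0, 0, 0, 0, 0, -0.3]
    - [0, 0, 0, 0, 0, 0, -0.15]
    - [0, 0, 0, 0, 0, 0, 0]
    - [0, 0, 0, 0, 0, 0, 0.1]
    - [0, 0, 0, 0, 0, 0, 0.12]
    - [0, 0, 0, 0, 0, 0, 0.12]
    - [0, 0, 0, 0, 0, 0, 0.12]
    - [0, 0, 0, 0, 0, 0, 0.12]
    - [0, 0, 0, 0, 0, 0, 0.12]
  newtons: 45

```text
clock: 15.1
tcp_pos: [0.482, 0.0126, 0.0772]
orientation: [-3.14, 0.003, -0.002]
contact_force: [-3.2, 0.1, 13.2]
grip_width: 0.0381
```

Run:
```python
from h import *
goal([.481,.0125,.0215],0)
w=grab_frame("wrist");save(w,"j")
```

```text
now [0.4821 0.0127 0.0233] yaw -0.1 w 0.0381 F [-3.2  0.1 13.2] t 15.1
row [-0.002   0.0003  0.0036] [-0.0003 -0.0002 -0.0003]
```

View pics/j.png

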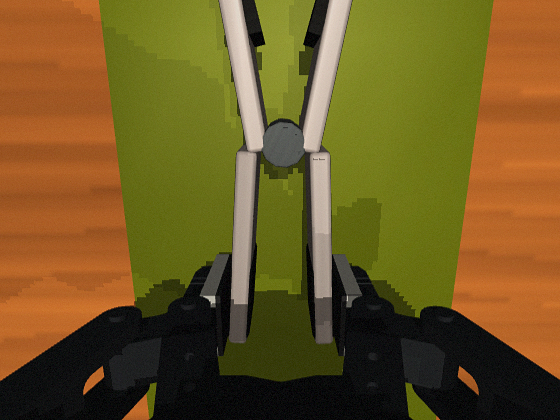

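step_arm:
  commands:
    - [0, 0, -0.02, 0, 0, 0, 0.12]
    - [0, 0, -0.05, 0, 0, 0, 0.12]
    - [0, 0, -0.094, 0, 0, 0, 0.12]
    - [-0.02, -0.08, -0.094, 0, 0, -0.003, 0.12]
    - [-0.04, -0.16, -0.094, 0, 0, -0.006, 0.12]
    - [-0.06, -0.24, -0.094, 0, 0, -0.009, 0.12]
    - [-0.08, -0.32, -0.094, 0, 0, -0.012, 0.12]
    - [-0.097, -0.379, -0.094, 0, 0, -0.0144, 0.12]
    - [-0.097, -0.379, -0.094, 0, 0, -0.0144, 0.12]
    - [-0.097, -0.379, -0.094, 0, 0, -0.0144, 0.12]

```text
clock: 16.4
tcp_pos: [0.4339, 0.2016, 0.1249]
orientation: [-3.137, -0.139, -0.003]
contact_force: [-0.3, -1.0, -1.4]
grip_width: 0.038
```

Run:
```python
from h import *
goal([.4335,.2022,.0703],5.2)
w=grab_frame("wrist");save(w,"k")
for t,z in(("clamp",.048),("patch",.062),("clamp_jaw_a",.062),("clamp_nose",.062)):
  for q in tip_of(t,w)[:3]:print(t,np.round(q["point"],1),round(q["p"],2),atz(w,q["point"],z).round(4))
s=grab_frame("scene")
for t,z in(("clamp",.048),("patch",.062),("clamp_jaw_a",.062),("clamp_nose",.062)):
  for q in tip_of(t,s)[:2]:print(t,np.round(q["point"],1),round(q["p"],2),atz(s,q["point"],z).round(4))
save(s,"l",(290,170,390,245),8)
```

```text
now [0.434  0.2017 0.071 ] yaw 5.1 w 0.038 F [-0.3 -1.  -1.4] t 16.4
row [-0.0006 -0.0012  0.0014] [-0.0002 -0.0003 -0.0004]
clamp [280.1 135.4] 0.85 [0.4906 0.2066 0.048 ]
clamp_jaw_a [261.5  19.6] 0.8 [0.5283 0.216  0.062 ]
clamp_jaw_a [307.4  18.3] 0.65 [0.53   0.2011 0.062 ]
clamp_nose [264.5  46.1] 0.75 [0.5204 0.2144 0.062 ]
clamp [319.7 200.6] 0.54 [0.5012 0.2031 0.048 ]
patch [330.6 209.2] 0.75 [0.5695 0.2106 0.062 ]
patch [201.5 269.6] 0.7 [ 0.6919 -0.2538  0.062 ]
clamp_jaw_a [322.9 207.4] 0.58 [0.5527 0.1905 0.062 ]
clamp_jaw_a [326.4 202.6] 0.52 [0.5338 0.2119 0.062 ]
clamp_nose [324.6 201.9] 0.5 [0.5284 0.2077 0.062 ]
clamp_nose [208.7 241.4] 0.36 [ 0.5852 -0.2044  0.062 ]
```

View pics/k.png

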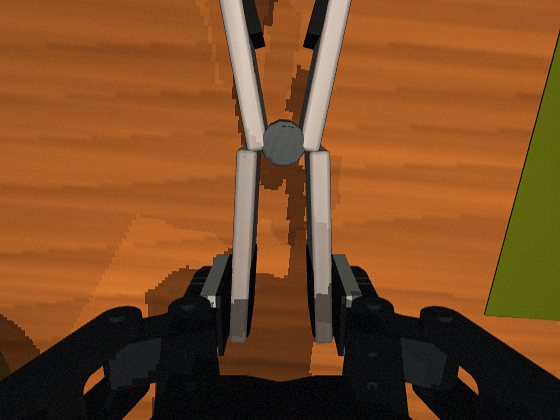

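step_arm:
  commands:
    - [0.01, -0.0044, 0.0014, 0, 0, 0, 0.12]
    - [0.02, -0.0044, 0.0014, 0, 0, 0, 0.12]
    - [0.03, -0.0044, 0.0014, 0, 0, 0, 0.12]
    - [0.038, -0.0044, 0.0014, 0, 0, 0, 0.12]
    - [0.046, -0.0044, 0.0014, 0, 0, 0, 0.12]
    - [0.054, -0.0044, 0.0014, 0, 0, 0, 0.12]
    - [0.062, -0.0044, 0.0014, 0, 0, 0, 0.12]
    - [0.07, -0.0044, 0.0014, 0, 0, 0, 0.12]
    - [0.08, -0.0044, 0.0014, 0, 0, 0, 0.12]
    - [0.08, -0.0044, 0.0014, 0, 0, 0, 0.12]

```text
clock: 18.15
tcp_pos: [0.474, 0.2077, 0.1239]
orientation: [-3.137, -0.138, -0.003]
contact_force: [0.3, -0.0, -1.1]
grip_width: 0.0377
```

Run:
```python
from h import *
goal([.4893,.2088,.0703],5.2)
w=grab_frame("wrist");cv2.imwrite("pics/m.png",w["img"][...,::-1])
im=w["img"];h=cv2.cvtColor(im,cv2.COLOR_RGB2HSV)
m=(h[...,0]>17)&(h[...,0]<32)&(h[...,1]>130)&(h[...,2]>120)
print("yellow",m.sum(), [ (y,np.flatnonzero(m[y]).min(),np.flatnonzero(m[y]).max()) for y in range(0,120,10) if m[y].any()])
for t in("patch","stand","clamp","clamp_jaw_a"):
  for q in tip_of(t,w)[:2]:print(t,np.round(q["point"],1),round(q["p"],2))
```

```text
now [0.4741 0.2077 0.07  ] yaw 5.0 w 0.0377 F [ 0.3 -0.  -1.1] t 18.15
row [ 0.0306  0.0004 -0.0006] [-0.0002 -0.0003 -0.0004]
yellow 0 []
patch [281.8  23.3] 0.75
stand [280.   50.7] 0.75
clamp [280.8 138.4] 0.73
clamp_jaw_a [261.   16.4] 0.86
clamp_jaw_a [308.9  20.8] 0.76
```

View pics/m.png

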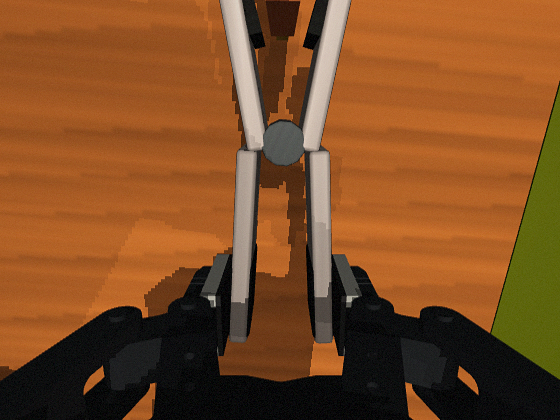

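Both jaws straddle the copper: it spans cols ≈266–299, between jaw inner faces at ≈264 and ≈303. I'll go in the remaining 15 mm.

step_arm:
  commands:
    - [0.006, -0.001, 0, 0, 0, 0, 0.12]
    - [0.012, -0.001, 0, 0, 0, 0, 0.12]
    - [0.018, -0.001, 0, 0, 0, 0, 0.12]
    - [0.024, -0.001, 0, 0, 0, 0, 0.12]
    - [0.03, -0.001, 0, 0, 0, 0, 0.12]
    - [0.031, -0.001, 0, 0, 0, 0, 0.12]
    - [0.031, -0.001, 0, 0, 0, 0, 0.12]
    - [0.031, -0.001, 0, 0, 0, 0, 0.12]
    - [0.031, -0.001, 0, 0, 0, 0, 0.12]
    - [0.031, -0.001, 0, 0, 0, 0, 0.12]

```text
clock: 19.65
tcp_pos: [0.4887, 0.2095, 0.1238]
orientation: [-3.137, -0.138, -0.002]
contact_force: [-0.2, -0.2, -0.3]
grip_width: 0.0377
```

Run:
```python
from h import *
goal([.4893,.2088,.0703],5.2)
w=grab_frame("wrist");cv2.imwrite("pics/n.png",w["img"][...,::-1])
im=w["img"].astype(int);h=cv2.cvtColor(w["img"],cv2.COLOR_RGB2HSV)
for t in("patch","stand","clamp","clamp_jaw_a"):
  for q in tip_of(t,w)[:2]:print(t,np.round(q["point"],1),round(q["p"],2))
m=(h[...,0]>17)&(h[...,0]<32)&(h[...,1]>130)&(h[...,2]>110)
print([(y,np.flatnonzero(m[y]).min(),np.flatnonzero(m[y]).max()) for y in range(0,120,5) if m[y].any()])
for y in (10,30,50,70): print(y,[tuple(im[y,c]) for c in range(250,316,6)])
```

```text
now [0.4887 0.2096 0.0699] yaw 5.1 w 0.0377 F [-0.2 -0.2 -0.3] t 19.65
row [ 0.0011  0.0015 -0.0008] [-0.0002 -0.0002 -0.0004]
patch [285.9  74.4] 0.57
patch [267.4  47. ] 0.53
stand [282.1  78.4] 0.9
stand [266.8  47.5] 0.66
clamp [281.9 137.2] 0.82
clamp_jaw_a [309.   17.9] 0.91
clamp_jaw_a [262.6  20.7] 0.67
[(0, np.int64(274), np.int64(297)), (5, np.int64(274), np.int64(297)), (10, np.int64(274), np.int64(297)), (15, np.int64(274), np.int64(297)), (20, np.int64(274), np.int64(297)), (25, np.int64(274), np.int64(296)), (30, np.int64(274), np.int64(296)), (35, np.int64(274), np.int64(296)), (40, np.int64(274), np.int64(296)), (45, np.int64(274), np.int64(296))]
10 [(np.int64(22), np.int64(24), np.int64(19)), (np.int64(44), np.int64(32), np.int64(24)), (np.int64(94), np.int64(49), np.int64(24)), (np.int64(232), np.int64(118), np.int64(61)), (np.int64(176), np.int64(121), np.int64(44)), (np.int64(221), np.int64(184), np.int64(49)), (np.int64(222), np.int64(184), np.int64(51)), (np.int64(219), np.int64(183), np.int64(44)), (np.int64(221), np.int64(118), np.int64(57)), (np.int64(197), 
[... 867 characters left out ...]
np.int64(31), np.int64(11)), (np.int64(43), np.int64(33), np.int64(7)), (np.int64(224), np.int64(130), np.int64(64)), (np.int64(181), np.int64(99), np.int64(39)), (np.int64(181), np.int64(98), np.int64(38))]
70 [(np.int64(210), np.int64(191), np.int64(178)), (np.int64(55), np.int64(49), np.int64(47)), (np.int64(97), np.int64(56), np.int64(27)), (np.int64(84), np.int64(43), np.int64(21)), (np.int64(53), np.int64(21), np.int64(14)), (np.int64(58), np.int64(30), np.int64(20)), (np.int64(55), np.int64(28), np.int64(10)), (np.int64(56), np.int64(28), np.int64(18)), (np.int64(111), np.int64(60), np.int64(28)), (np.int64(111), np.int64(58), np.int64(27)), (np.int64(40), np.int64(35), np.int64(34))]
```

step_arm:
  commands:
    - [0, 0, 0.0005, 0, 0, 0, 0.06]
    - [0, 0, 0.001, 0, 0, 0, 0.0]
    - [0, 0, 0.0015, 0, 0, 0, -0.05]
    - [0, 0, 0.002, 0, 0, 0, -0.1]
    - [0, 0, 0.002, 0, 0, 0, -0.15]
    - [0, 0, 0.002, 0, 0, 0, -0.25]
    - [0, 0, 0.002, 0, 0, 0, -0.4]
    - [0, 0, 0.002, 0, 0, 0, -0.6]
    - [0, 0, 0.002, 0, 0, 0, -0.7]
    - [0, 0, 0.002, 0, 0, 0, -0.7]

```text
clock: 21.15
tcp_pos: [0.4887, 0.2095, 0.1228]
orientation: [-3.137, -0.138, -0.002]
contact_force: [0.7, -0.1, -0.3]
grip_width: 0.0726
```

Run:
```python
from h import *
goal([.4887,.2096,.16],5.1)
w=grab_frame("wrist")
for t in("patch","clamp","clamp_jaw_a"):
  for q in tip_of(t,w)[:2]:print(t,np.round(q["point"],1),round(q["p"],2))
m=masks_of("clamp",w)[0]["pixels"]
for y in range(10,360,25):
  c=np.flatnonzero(m[y]); 
  if len(c):print(y,c.min(),c.max())
```

```text
now [0.4888 0.2095 0.0689] yaw 5.1 w 0.0726 F [ 0.7 -0.1 -0.3] t 21.15
row [ 0.0002 -0.0005 -0.1822] [-0.0002 -0.0002 -0.0001]
patch [286.1  70.3] 0.74
clamp [282.1 143.1] 0.85
clamp_jaw_a [298.3  23.7] 0.94
clamp_jaw_a [272.5  20.4] 0.74
10 232 337
35 235 333
60 237 329
85 239 327
110 242 324
135 246 321
160 234 329
185 231 333
210 228 335
235 225 337
260 221 339
285 217 344
310 213 347
335 212 349
```

step_arm:
  commands:
    - [0, 0, -0.02, 0, 0, 0, -0.7]
    - [0, 0, -0.06, 0, 0, 0, -0.7]
    - [0, 0, -0.12, 0, 0, 0, -0.7]
    - [0, 0, -0.2, 0, 0, 0, -0.7]
    - [0, 0, -0.28, 0, 0, 0, -0.7]
    - [0, 0, -0.34, 0, 0, 0, -0.7]
    - [0, 0, -0.36, 0, 0, 0, -0.7]
    - [0, 0.1, -0.36, 0, 0, 0, -0.7]
    - [0, 0.14, -0.36, 0, 0, 0, -0.7]
    - [0, 0.14, -0.36, 0, 0, 0, -0.7]

```text
clock: 22.65
tcp_pos: [0.4945, 0.1379, 0.3026]
orientation: [-3.137, -0.133, -0.001]
contact_force: [-0.1, 0.0, -0.3]
grip_width: 0.0723
```

Run:
```python
from h import *
w=grab_frame("wrist");s=grab_frame("scene")
A=cv2.resize(w["img"],(480,360));B=cv2.resize(s["img"][180:240,290:370],(480,360),interpolation=2)
# expected positions of the pad centres in scene
cv2.imwrite("pics/z.png",cv2.resize(np.vstack([A,B])[...,::-1],(400,600)))
u=np.array([.9959,.0906,0]);p=np.array([.569,.2145,.062])
for n,f in(("wrist",w),("scene",s)):
  for t in("patch","clamp","clamp_grip","clamp_jaw_a"):
    for q in tip_of(t,f)[:2]:print(n,t,np.round(q["point"],1),round(q["p"],2))
  print("expected patch, pivot underside, grip, jaw",proj(f,[p,p-.025*u-[0,0,.014],p-.077*u,p+.016*u]).round(1).tolist())
print(readout.get_obs()["clock"])
```

```text
wrist patch [190.6  91.6] 0.95
wrist clamp [197.5 121.2] 0.69
wrist clamp [411.3 165.8] 0.52
wrist clamp_grip [202.8 180.7] 0.61
wrist clamp_grip [414.  165.5] 0.6
wrist clamp_jaw_a [191.3  71. ] 0.92
wrist clamp_jaw_a [200.1  68. ] 0.72
expected patch, pivot underside, grip, jaw [[193.1, 88.0], [198.9, 119.4], [199.4, 182.5], [191.6, 66.6]]
scene patch [328.5 209. ] 0.79
scene patch [203.9 266.6] 0.7
scene clamp [327.8 204.9] 0.81
scene clamp_grip [319.5 198.4] 0.58
scene clamp_jaw_a [334.2 212.4] 0.64
scene clamp_jaw_a [330.  215.5] 0.52
expected patch, pivot underside, grip, jaw [[331.6, 208.9], [327.5, 207.7], [320.1, 195.5], [334.1, 211.7]]
23.15
```

View pics/z.png

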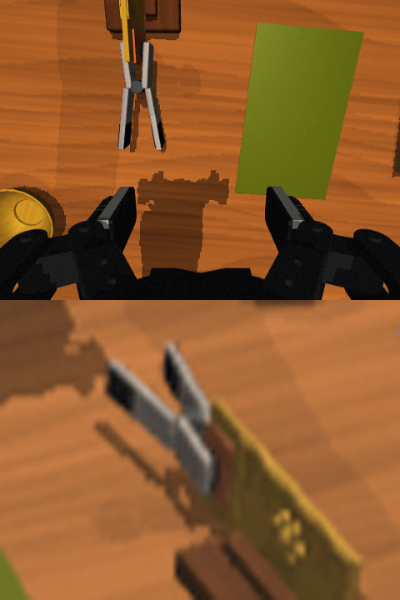

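Run:
```python
from h import *
from scipy.optimize import minimize
fs=[grab_frame("wrist"),grab_frame("scene")]
ms=[]
for f in fs:
  e=proj(f,[.545,.212,.062])[0]
  q=min(masks_of("clamp",f),key=lambda q:np.hypot(*(np.array(q["extent"][:2])-e)));ms.append(q["pixels"]);print(q["p"],np.round(q["extent"]))
def arm(s):  # outline of one clipped arm in clamp frame, closed then opened by .085
  xy=np.array([[48,12],[0,12],[-52,28],[-69,33],[-70,27],[-52,22],[-5,5],[10,5],[34,4],[48,2]])*[1,s]
  a=-.085*s*-1; c,d=np.cos(a),np.sin(a); return xy@np.array([[c,d],[-d,c]])/1000
def model(f,v):
  dx,dy,dz,yaw,pit=v; im=np.zeros((1680,2240),np.uint8)
  Rm=R.from_euler("zyx",[.0908+yaw,pit,0]).as_matrix(); o=np.array([.5441+dx,.2122+dy,.048+dz])
  for s in(1,-1):
    P=arm(s)
    for i in range(len(P)):
      e=P[[i,(i+1)%len(P)]]; b=np.r_[np.c_[e,[0,0]],np.c_[e[::-1],[.028,.028]]]
      cv2.fillPoly(im,[np.round(proj(f,(b-[0,0,.014])@Rm.T+o+[0,0,.014])*4).astype(np.int32)],255)
    for z in(0,.028):
      cv2.fillPoly(im,[np.round(proj(f,(np.c_[P,np.full(len(P),z)]-[0,0,.014])@Rm.T+o+[0,0,.014])*4).astype(np.int32)],255)
  return cv2.resize(im,(560,420),interpolation=cv2.INTER_AREA)/255.
def cost(v): return sum(np.abs(model(f,v)-m).sum()/m.sum() for f,m in zip(fs,ms))
for p0 in(-.1,0,.1):
  q=minimize(cost,[0,0,0,0,p0],method="Nelder-Mead",options=dict(initial_simplex=np.r_[[[0,0,0,0,p0]],np.array([0,0,0,0,p0])+np.diag([.004,.004,.005,.05,.08])],maxiter=250))
  print(q.x.round(4),round(q.fun,3))
for p in np.arange(-.2,.21,.05):print(p.round(2),round(min(cost([0,0,z,0,p]) for z in(-.004,-.002,0,.002,.004)),3))
```

```text
0.71 [198. 133.  65. 153.]
0.79 [323. 205.  24.  31.]
[-0.0005  0.0014 -0.0054 -0.0212  0.002 ] 0.646
[-0.0011  0.0019 -0.0069 -0.0205  0.0025] 0.636
[-0.0014  0.0025 -0.0091  0.0039  0.0937] 0.673
-0.2 1.015
-0.15 0.938
-0.1 0.855
-0.05 0.789
-0.0 0.748
0.05 0.735
0.1 0.766
0.15 0.831
0.2 0.91
```

step_arm:
  commands:
    - [0, 0.17, 0, 0.02, 0, 0, -0.7]
    - [0, 0.17, 0, 0.045, 0, 0, -0.7]
    - [0, 0.17, 0.05, 0.07, 0, 0, -0.7]
    - [0, 0.17, 0.1, 0.1, 0, 0, -0.7]
    - [0, 0.17, 0.15, 0.125, 0, 0, -0.7]
    - [0, 0.17, 0.2, 0.125, 0, 0, -0.7]
    - [0, 0.17, 0.22, 0.125, 0, 0, -0.7]
    - [0, 0.17, 0.22, 0.125, 0, 0, -0.7]
    - [0, 0.17, 0.22, 0.125, 0, 0, -0.7]
    - [0, 0.17, 0.22, 0.125, 0, 0, -0.7]

```text
clock: 24.6
tcp_pos: [0.5027, 0.0554, 0.1936]
orientation: [-2.353, -0.106, 0.04]
contact_force: [0.2, 0.4, -0.5]
grip_width: 0.0722
```

Run:
```python
from h import *
w=grab_frame("wrist");cv2.imwrite("pics/side.png",w["img"][...,::-1])
u=np.array([.9959,.0906,0]);n=np.array([.0906,-.9959,0]);p=np.array([.569,.2145,.062])
Z=np.array([0,0,1.])
for t in("patch","clamp","clamp_grip","clamp_jaw_a","stand"):
  for q in tip_of(t,w)[:2]:print(t,np.round(q["point"],1),round(q["p"],2))
print("exp patch,pivot,grip,jaw",proj(w,[p,p-.025*u-.014*Z,p-.077*u,p+.016*u]).round(1).tolist())
print("exp near nose face corners (48 ahead) lo/hi, handle rear lo/hi, plaque top corner, bottom corner")
print(proj(w,[p+.023*u+.0165*n-.014*Z,p+.023*u+.0165*n+.014*Z,p-.094*u+.027*n-.014*Z,p-.094*u+.027*n+.014*Z,p+.043*Z+.0025*n,p-.042*Z+.0025*n]).round(1).tolist())
m=min(masks_of("clamp",w),key=lambda q:-q["p"]);print(m["p"],np.round(m["extent"]));m=m["pixels"]
ys,xs=np.nonzero(m)
for x in range(xs.min(),xs.max()+1,12):
  c=np.flatnonzero(m[:,x]); print(x,c.min(),c.max())
print(readout.get_obs()["contact_force"].round(1))
```

```text
patch [260.5  90.5] 0.72
clamp [277.4 125.6] 0.89
clamp [263.4  65.4] 0.4
clamp_grip [268.2 193.4] 0.74
clamp_jaw_a [261.  67.] 0.81
clamp_jaw_a [269.2  63.1] 0.7
exp patch,pivot,grip,jaw [[259.6, 87.0], [274.2, 123.0], [261.0, 194.4], [259.3, 62.5]]
exp near nose face corners (48 ahead) lo/hi, handle rear lo/hi, plaque top corner, bottom corner
[[290.9, 51.1], [260.0, 46.7], [299.8, 219.7], [272.5, 228.2], [210.0, 84.5], [302.5, 88.7]]
0.88 [262. 140.  68. 177.]
228 200 215
240 88 216
252 88 213
264 53 220
276 54 229
288 56 225
[-0.  -0.6 -0.5]
```

Run:
```python
from h import *
w=grab_frame("wrist");m=masks_of("clamp",w)[0]["pixels"]
u=np.array([.9959,.0906,0]);n=np.array([.0906,-.9959,0]);p=np.array([.569,.2145,.062]);Z=np.array([0,0,1.])
for d,h in((20,16.5),(10,15.7),(0,14.8),(-10,14),(-30,14),(-50,18),(-70,22),(-90,26)):
  a,b=proj(w,[p+d/1e3*u+h/1e3*n-.014*Z,p+d/1e3*u+h/1e3*n+.014*Z]); y=int(round(a[1]));c=np.flatnonzero(m[y]); print(d,"exp lower",a.round(1),"upper",b.round(1),"mask max",c.max(),"min",c.min())
h=cv2.cvtColor(w["img"],cv2.COLOR_RGB2HSV)
cu,_=0,0
print("binding z .036/.088 at edge +0, near face:",proj(w,[p+.0045*n-.026*Z,p+.0045*n+.026*Z]).round(1).tolist())
for y in (70,78,84): print(y,[(c,*w["img"][y,c].tolist()) for c in range(204,312,4)])
```

```text
20 exp lower [289.3  54.9] upper [258.3  50.9] mask max 290 min 253
10 exp lower [288.4  70.7] upper [257.7  68. ] mask max 290 min 252
0 exp lower [287.4  86.1] upper [257.1  84.7] mask max 289 min 254
-10 exp lower [286.5 101.1] upper [256.5 100.9] mask max 287 min 235
-30 exp lower [286.4 130.1] upper [257.1 132.1] mask max 289 min 233
-50 exp lower [290.3 158.5] upper [261.5 162.7] mask max 291 min 231
-70 exp lower [294.  186.4] upper [265.9 192.6] mask max 293 min 228
-90 exp lower [297.7 213.7] upper [270.2 221.9] mask max 295 min 226
binding z .036/.088 at edge +0, near face: [[288.7, 87.1], [232.3, 84.6]]
70 [(204, 216, 157, 41), (208, 69, 49, 6), (212, 72, 50, 16), (216, 75, 52, 17), (220, 77, 51, 16), (224, 75, 49, 12), (228, 75, 52, 9), (232, 68, 25, 14), (236, 82, 38, 21), (240, 82, 36, 23), (244, 75, 31, 19), (248, 78, 35, 18), (252, 25, 28, 27), (256, 201, 184, 168), (260, 189, 173, 160), (264, 65, 60, 52), (268, 66, 63, 57), (272, 63, 57, 54), (276, 67, 61, 57), (280, 66, 62, 53), (284, 70, 62, 58), (288, 71, 63, 61), (292, 69, 43, 6), (296, 73, 52, 21), (300, 62, 46,
[... 392 characters left out ...]
3), (276, 62, 60, 53), (280, 60, 56, 52), (284, 68, 60, 53), (288, 66, 60, 53), (292, 66, 45, 5), (296, 69, 47, 10), (300, 59, 40, 9), (304, 81, 43, 10), (308, 97, 51, 24)]
84 [(204, 190, 111, 39), (208, 142, 78, 28), (212, 146, 81, 29), (216, 116, 68, 20), (220, 86, 56, 19), (224, 72, 49, 10), (228, 81, 51, 14), (232, 63, 29, 11), (236, 72, 32, 18), (240, 70, 27, 11), (244, 82, 38, 18), (248, 81, 37, 21), (252, 81, 39, 16), (256, 192, 174, 163), (260, 173, 157, 145), (264, 62, 53, 55), (268, 72, 65, 59), (272, 65, 60, 53), (276, 65, 58, 55), (280, 65, 58, 56), (284, 67, 64, 55), (288, 61, 55, 49), (292, 68, 47, 11), (296, 72, 51, 17), (300, 64, 46, 14), (304, 95, 50, 21), (308, 86, 46, 19)]
```

```bash
python3 -c "
from h import *
print(r.hand_in())"
```

```text
the job is handed in; nothing more can be done
None
```

The clamp is clipped over the middle of the copper binding, one jaw on each face, and I handed the job in at about 25 s with the gripper clear of everything. I lifted the clamp from the tray by its nose and laid it flat on the mat. I then regripped it by the handles, squeezed them to 38 mm and slid the open jaws 16 mm past the edge before letting go slowly. I left the purple look-alike alone.

**Checks that agreed:**
- From above, the plaque was centred between the jaws to under 1 mm just before release.
- From the side, the clamp sits about 2 mm below mid-height and is level to about 2°.
- The force read about 13 N when the fingertips pressed on the mat during the squeeze, and otherwise stayed within a few newtons.

**Checks that disagreed or failed:**
- A rough outline fit put the clamp 5–9 mm low, but it matched poorly. I trusted the close side view instead.
- The point detector in that same side view put the clamp about 4 mm low, between the two.
- The last side picture could not be viewed because the picture limit was reached, so I judged it from its pixel values only.

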